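# Close the freight box and raise the departure signal

## Robot

A 6-joint arm with a two-finger parallel gripper is mounted at the origin on the work surface. World frame = base frame: x ahead of the robot, y to its left, z up, the work surface at z = 0. Lengths are in m, angles in rad, forces in N, time in s.
With the tool pointing down it reaches from about 0.275 to 0.725 m from the base axis. Payload 15.9 kg.
Tool frame: the origin (TCP) lies at the very end of the fingers, on their centre line; the grasp point (between the pads) lies 19 mm behind it; z points along the fingers, y is the direction in which the jaws open and shut (so a half turn about z gives the same grasp; the last joint's range is limited). The gripper opens to 85 mm and grips with 20 to 120 N. Pads are 22 mm wide; open, the fingers measure 114 mm over their backs; the gripper's body (76 mm by 85 mm) begins 54 mm behind the grasp point. The pads swing forward as they close: fully open they stand 13 mm farther back than shut.
Start: joints at [-1.221, 0.213, -0.034, 1.323, 0, 1.571], TCP at [0.171, -0.47, 0.231] pointing down, gripper open.
Joint ranges: [-2.98, 2.98], [-0.74, 1.72], [-1.14, 1.35], [-2.1, 2.04], [-1.57, 1.44], [-3.14, 3.14]. Speed limits (rad/s): [1.89, 1.89, 2.39, 2.57, 3.14, 3.14].

## Interface

Orientations are given as a unit quaternion [w, x, y, z].
In Python, from cell import robot gives the robot as it stands.
- The arm moves only by the shell command python3 -m pendant 'ROWS' [FORCE]. ROWS is JSON, a list of rows, each an object with "delta_pos": the shift along the world's x, y, z in cm, a list of three; "angular": the turn, a rotation vector about the world's x, y, z in degrees, a list of three; "grip": the gripper's target within -1 to 1 (shut at 1, half-way at 0, fully open at -1). In form: [{"delta_pos": [dx, dy, dz], "angular": [ax, ay, az], "grip": grip}, ...]. A call has 1 to 10 rows; each row shifts and turns the pose as measured when the row begins; what a row does not reach is not made up. A row lasts 1/10 s, in which the tool goes at most 50 mm and 8.59 degrees, less where a joint would pass 70% of its speed; a pose out of reach is approached as far as the arm can. A call is refused whole if a number of a shift passes 5 or a number of a turn 8.59, either way. A call with a gripper value outside its range is refused whole. The fingers move at their own pace and stop on an object; FORCE is the grip in N (left out, the last holds). Time passes only in rows, so rows that do not move let the fingers close. It gives the time, the measured TCP pose, the force and the opening at its end, in the units of the state.
- robot.observe(): the state, without advancing time (a new reading comes with each control period).
- robot.get_image(name): name is "scene" or "top" or "wrist"; returns (picture, depth): 400x640x3 uint8, red, green, blue; 400x640 float32, m along the optical axis (not along the pixel's ray), 0 where there is no reading.
- robot.get_calibration(name): a dict with "mtx" (3x3 intrinsics, pixels), "extrinsics" (4x4, takes a point from camera to world coordinates). Camera axes: x right, y down, z forward; pixel columns grow to the right and rows downward; lengths in m; the calibration is good to about 2 mm. A picture is of the moment at which its call begins: read the wrist's pose just before it. get_calibration takes no time and is no camera call; for the wrist camera it gives the pose at the moment of the call.
- robot.job_done(): hands the job in, once; it reports no verdict.
The state is a dict: "clock": time; "joints": joint angles; "joint_vel": joint speeds; "joint_efforts": joint torques, N m; "ee_pos": TCP position; "tool_rot": TCP orientation; "contact_force": force on the tool from outside, world axes, zero at the start; "moment": the same for the moment, N m; "grip_width": finger opening in m.
Only numpy, scipy, OpenCV 4.12 (cv2) and the standard library are available. Lean on these libraries where they do the work, as an engineer would, in place of code of your own. Each camera call takes 0.05 s, during which the arm holds its last target. There are 200 camera calls.

## Task

The freight is in, so shut the lid of the little black flip-top box fully, with the drum still inside. Then give the tram its departure signal: draw the round-headed wooden signal out of its sloping stand on the low white tier, turn it upright with the disc at the top, and finish while still holding it there in the gripper, clear of everything, with the foot of its shaft at least 80 mm higher than the top of that tier. Leave everything else where it is.

Things in the scene. Friction and masses are not known exactly. Their poses are not given: they have to be found in the camera images.
- box: Matte black open box, 80 (x) x 100 (y) x 50 mm high, 4 mm walls, fixed on the table. Origin: centre of its underside; the lid is hinged along the top of its +x rim (the side away from the robot).
- box_lid (a joint): Angle of the flip-top lid: 0 = shut flat on the box, about 1.57 = standing upright, stop at 1.8. Starts open between 1.15 and 1.7. A light hinge with a little friction: it stays wherever it is left, and about 1 N at the edge moves it.
- lid_hinge (a point): Middle of the lid's hinge line, at the top of the box's +x rim, 50 mm above the table. The lid is a plate 80 mm long from the hinge, 100 mm wide and 6 mm thick (lying above the hinge line when shut), plus a 9 mm thumb tab at mid-edge.
- lid_edge (a point): Middle of the lid's free edge, 80 mm from the hinge, on the lid's outer face (on top when shut; facing away from the robot when open).
- drum: Small wooden drum, 30 mm high, 30 mm greatest diameter, standing loose in the black box. Origin: centre of its underside.
- signal_disc: The departure signal: 14 mm square wooden shaft with a flat round disc head, 54 mm across, 6 mm thick, centred 175 mm from the foot (bare shaft up to 145 mm). About 60 g, balancing some 110 mm from the foot. 45 mm of it is in the stand's sleeve, leaning about 45 degrees. Origin: centre of the shaft's foot; +z along the shaft to the head, x square to the flat head.
- stand_disc: Stand that holds the round-headed signal. Wooden foot plate 90 x 60 x 10 mm with a square sleeve (outside 26 mm, inside 16 mm, 45 mm deep) leaning 45 degrees from vertical towards the stand's +x (away from the robot). Fixed on the low tier, at either of two places some 0.27 m apart in y. Origin: under the plate.
- stand_disc_mouth (a point): Centre of the mouth of that stand's sleeve, 50 mm up the slope from its outer end (45 mm above its inner floor).
- signal_board: Bystander: the same shaft with a square 48 x 48 x 6 mm board as head. Not to be used. 45 mm of it is in the stand's sleeve, leaning about 45 degrees. Origin: centre of the shaft's foot; +z along the shaft to the head, x square to the flat head.
- stand_board: Stand that holds the square-headed signal. Wooden foot plate 90 x 60 x 10 mm with a square sleeve (outside 26 mm, inside 16 mm, 45 mm deep) leaning 45 degrees from vertical towards the stand's +x (away from the robot). Fixed on the low tier, at either of two places some 0.27 m apart in y. Origin: under the plate.
- tier_low: Low white acrylic tier, a fixed riser 290 (x) x 760 (y) mm, its top 50 mm above the table. Origin: centre of its footprint on the table.
- tram: Bystander: silver plastic tram, 150 x 40 x 50 mm (its fine roof bow reaches 73 mm), at the right end of the low tier. Origin: under its centre.
- viaduct: Bystander: wooden viaduct arch, 45 x 190 x 90 mm, on the table at the left. Origin: centre of its footprint.
- fir: Bystander: ceramic fir tree, 118 mm high, 68 mm wide, on the table at the left. Origin: centre of its foot.
- track: Bystander: straight wooden track piece, 40 x 160 x 12 mm, lying on the table before the low tier. Origin: centre of its underside.
- spare_drum: Bystander: a second drum like the one in the box, standing on the table. Origin: centre of its underside.
Mind the look-alikes: they are no part of the job. Leave any blue look-alike of the signal_disc alone.

How it is judged:
On the way, in this order (a step that is already met when the one before it is completed fails the run):
1. the lid of the black box is shut with the drum inside, the round-headed signal still in its stand (value of joint box_lid below 0.08 rad and horizontal distance between drum and box below 0.055 m and height (world z) of drum below 0.04 m and distance between signal_disc and stand_disc_mouth below 0.055 m and height (world z) of signal_disc below 0.09 m), for 0.2 s.
2. the round-headed signal is drawn right out of its stand (height (world z) of signal_disc above 0.11 m and contact force between signal_disc and stand_disc below 0.05 N), for 0.1 s.
At the end, for the whole second after the job is handed in: The lid is shut (within 0.08 rad) with the drum in the box; the round-headed signal is held still in the fingers, disc up, its shaft within 15 degrees (0.26 rad) of vertical, its foot at least 75 mm above the top of the low tier (world z over 0.125), touching nothing but the gripper (value of joint box_lid below 0.08 rad and horizontal distance between drum and box below 0.055 m and height (world z) of drum below 0.04 m and angle between signal_disc's own z axis and vertical below 0.26 rad and height (world z) of signal_disc above 0.125 m and contact force between signal_disc and the fingers above 1 N and linear speed of signal_disc below 0.03 m/s and angular speed of signal_disc below 0.3 rad/s and contact force between signal_disc and stand_disc below 0.05 N and contact force between signal_disc and stand_board below 0.05 N and contact force between signal_disc and tier_low below 0.05 N and contact force between signal_disc and box below 0.05 N and contact force between signal_disc and signal_board below 0.05 N and contact force between signal_disc and tram below 0.05 N and contact force between signal_disc and viaduct below 0.05 N and contact force between signal_disc and fir below 0.05 N and contact force between signal_disc and track below 0.05 N and contact force between signal_disc and spare_drum below 0.05 N); the arm keeps its last pose, push and grip.
It fails at once if a bystander was moved more than 25 mm from where it stood (distance of any of signal_board, tram, viaduct, fir, track, spare_drum from where it was at the start of the episode above 0.025 m).
It also fails if it takes over 54 s, if anything falls off the work surface, if the arm or the gripper's body presses on something with over 40 N, if the wrist force passes 120 N, or if a joint passes its speed limit or range.

## Working session

There is one attempt and no reset: what is moved stays moved. The work goes in short steps, Python scripts to look and compute and a shell command to move; the robot and the scene stay as the last step left them, time stands still between calls to the robot, and variables do not carry over. Pictures are saved under pics/ and viewed, about 8 in all and at most 12, crops included, and the job is handed in when it is done.

```bash
ls; mkdir -p pics; cat > h.py <<'E'
import numpy as np, cv2
from cell import robot
def grab(n,tag):
    cal=robot.get_calibration(n); im,d=robot.get_image(n)
    cv2.imwrite(f'pics/{tag}.png',im[:,:,::-1]); np.savez(f'pics/{tag}.npz',im=im,d=d,K=cal['mtx'],T=cal['extrinsics'])
def load(tag):
    z=np.load(f'pics/{tag}.npz'); return z['im'],z['d'],np.array(z['K']),np.array(z['T'])
def cloud(tag):
    im,d,K,T=load(tag); v,u=np.mgrid[:400,:640]
    P=np.stack([(u-K[0,2])/K[0,0]*d,(v-K[1,2])/K[1,1]*d,d],-1)
    return im,P@T[:3,:3].T+T[:3,3],d>0
E
python3 - <<'E'
from h import *
print(robot.observe())
for n in('scene','top'): 
    grab(n,n+'0'); print(n,load(n+'0')[2:])
a=cv2.imread('pics/scene0.png');b=cv2.imread('pics/top0.png')
E
```

```text
pics
{'clock': 0.0, 'joints': array([-1.22101196e+00,  2.13335042e-01, -3.50486395e-02,  1.32347664e+00,
       -7.61653853e-06,  1.57078134e+00]), 'joint_vel': array([ 7.23134225e-05,  3.57058695e-04, -1.01401327e-03,  1.06743910e-03,
        4.92682884e-04, -7.19801811e-04]), 'joint_efforts': array([ 1.51853685e-03, -6.86161065e+01,  4.87119842e+01,  1.72057125e-02,
        3.67869029e-05, -4.91551546e-06]), 'ee_pos': array([ 0.17123381, -0.46941833,  0.23083085]), 'tool_rot': array([-5.23220553e-04,  9.84743862e-01,  1.74009322e-01, -9.63149420e-05]), 'contact_force': array([ 0.25793908,  0.83857831, -0.32759568]), 'moment': array([ 0.03506344,  0.0376729 , -0.01059875]), 'grip_width': 0.0854101507411722}
scene (array([[365.97528277,   0.        , 323.71280562],
       [  0.        , 365.97528277, 195.02963379],
       [  0.        ,   0.        ,   1.        ]]), array([[-0.07753488,  0.77374472, -0.6287348 ,  1.14513755],
       [ 0.99694111,  0.05394784, -0.05655143,  0.09471726],
       [-0.00983749, -0.63119627, -0.77556076,  0.94780648],
       [ 0.        ,  0.        ,  0.        ,  1.        ]]))
top (array([[477.11224562,   0.        , 329.09673335],
       [  0.        , 477.11224562, 199.04684022],
       [  0.        ,   0.        ,   1.        ]]), array([[-0.01140549, -0.99737156,  0.07155331,  0.29410811],
       [-0.99990504,  0.01082239, -0.00853158,  0.02740288],
       [ 0.00773477, -0.07164382, -0.99740029,  1.76592465],
       [ 0.        ,  0.        ,  0.        ,  1.        ]]))
```

View pics/scene0.png

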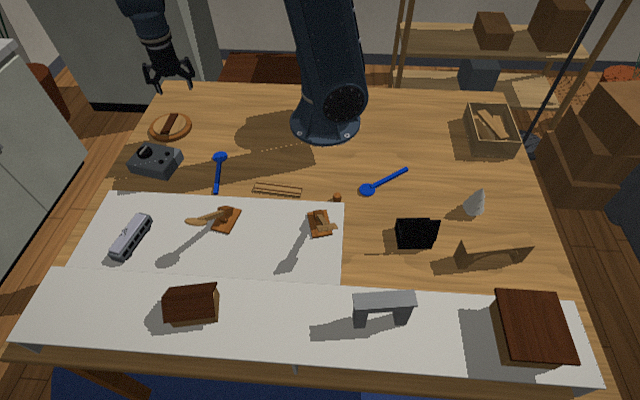

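View pics/top0.png

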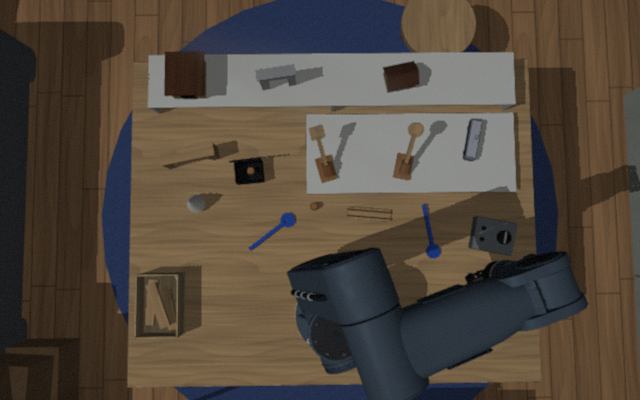

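The scene view shows the box with its lid up at (417,233), the round signal at (212,217) and the board signal at (318,225). In the top view the box is at (249,171), the round disc at (416,130) with its stand at (404,166), and the square board at (317,131).

```bash
python3 - <<'E'
from h import *
im,P,ok=cloud('top0')
def s(u,v): print((u,v),P[v,u].round(3),im[v,u])
for q in [(249,171),(238,171),(260,171),(249,162),(249,159),(249,156),(416,130),(412,140),(409,150),(406,158),(403,172),(404,178),(350,150),(200,250),(317,131)]: s(*q)
hsv=cv2.cvtColor(im,cv2.COLOR_RGB2HSV)
# dark blob near box
m=((im.max(2)<40)&ok); m[:,:225]=0;m[:,275:]=0;m[:145]=0;m[190:]=0
Q=P[m];print('black',m.sum(),Q.min(0),Q.max(0))
for lo,hi in[(-.01,.01),(.01,.04),(.04,.06),(.06,.09),(.09,.11),(.11,.15)]:
    k=Q[(Q[:,2]>lo)&(Q[:,2]<hi)]
    if len(k):print(lo,len(k),np.percentile(k,[3,97],0).round(3).tolist())
# wood above tier near disc signal
m=(hsv[:,:,1]>70)&ok&(P[:,:,2]>.055);m[:,:385]=0;m[:,430:]=0;m[:115]=0;m[190:]=0
Q=P[m];print('wood',m.sum(),Q.min(0),Q.max(0))
h=Q[Q[:,2]>.16];print('head',h.mean(0),len(h),h.min(0),h.max(0))
for x in np.arange(.33,.53,.015):
    k=Q[abs(Q[:,0]-x)<.008]
    if len(k):print(x.round(3),len(k),np.median(k,0).round(3))
im,P,ok=cloud('scene0')
print('scene')
m=(im.max(2)<40)&ok;m[:,:385]=0;m[:,450:]=0;m[:205]=0;m[260:]=0
Q=P[m];print('black',m.sum());
for z in np.arange(0.0,.16,.015):
    k=Q[abs(Q[:,2]-z)<.0075]
    if len(k):print(z.round(3),len(k),np.percentile(k,[3,50,97],0).round(3).tolist())
a=cv2.imread('pics/scene0.png');b=cv2.imread('pics/top0.png')
c1=cv2.resize(a[195:275,150:250],(400,320),interpolation=2);c2=cv2.resize(a[195:275,370:470],(400,320),interpolation=2)
c3=cv2.resize(b[110:190,370:450],(320,320),interpolation=2);c3=cv2.resize(c3,(400,270));c4=cv2.resize(b[135:202,200:300],(400,270),interpolation=2)
cv2.imwrite('pics/c.png',np.vstack([np.hstack([c1,c2]),np.hstack([c3,c4])]))
E
```

```text
(249, 171) [0.524 0.304 0.033] [110  77  45]
(238, 171) [0.529 0.35  0.002] [21 17 18]
(260, 171) [0.527 0.267 0.009] [6 3 5]
(249, 162) [0.558 0.305 0.026] [5 5 5]
(249, 159) [0.554 0.289 0.127] [17 14 11]
(249, 156) [0.584 0.309 0.003] [113  92  67]
(416, 130) [ 0.635 -0.279  0.193] [122 101  73]
(412, 140) [ 0.605 -0.269  0.174] [106  88  62]
(409, 150) [ 0.577 -0.264  0.139] [107  90  62]
(406, 158) [ 0.553 -0.256  0.12 ] [106  88  63]
(403, 172) [ 0.508 -0.25   0.087] [90 66 46]
(404, 178) [ 0.49  -0.258  0.06 ] [106  80  58]
(350, 150) [ 0.595 -0.065  0.049] [141 143 139]
(200, 250) [ 0.238  0.489 -0.   ] [125 105  76]
(317, 131) [0.634 0.052 0.201] [100  85  64]
black 618 [ 0.47812136  0.25144935 -0.01118389] [0.57724498 0.3546708  0.1462815 ]
-0.01 339 [[0.491, 0.267, -0.005], [0.558, 0.349, 0.009]]
0.01 116 [[0.484, 0.253, 0.01], [0.561, 0.352, 0.04]]
0.04 101 [[0.479, 0.252, 0.042], [0.562, 0.352, 0.056]]
0.06 4 [[0.561, 0.258, 0.073], [0.565, 0.304, 0.083]]
0.09 7 [[0.554, 0.258, 0.093], [0.562, 0.335, 0.106]]
0.11 49 [[0.544, 0.26, 0.12], [0.555, 0.343, 0.144]]
wood 577 [
[... 499 characters left out ...]
3 132 [[0.493, 0.255, 0.023], [0.564, 0.288, 0.03], [0.571, 0.352, 0.037]]
0.045 144 [[0.488, 0.255, 0.038], [0.522, 0.276, 0.045], [0.57, 0.348, 0.052]]
0.06 117 [[0.562, 0.262, 0.053], [0.57, 0.313, 0.06], [0.574, 0.356, 0.067]]
0.075 139 [[0.562, 0.261, 0.068], [0.568, 0.304, 0.075], [0.573, 0.354, 0.082]]
0.09 135 [[0.559, 0.261, 0.083], [0.564, 0.31, 0.09], [0.569, 0.355, 0.097]]
0.105 150 [[0.555, 0.263, 0.098], [0.561, 0.309, 0.105], [0.566, 0.353, 0.112]]
0.12 149 [[0.552, 0.26, 0.113], [0.558, 0.307, 0.12], [0.563, 0.355, 0.127]]
0.135 106 [[0.549, 0.264, 0.128], [0.555, 0.309, 0.131], [0.561, 0.352, 0.14]]
0.15 1 [[0.553, 0.311, 0.143], [0.553, 0.311, 0.143], [0.553, 0.311, 0.143]]
```

View pics/c.png

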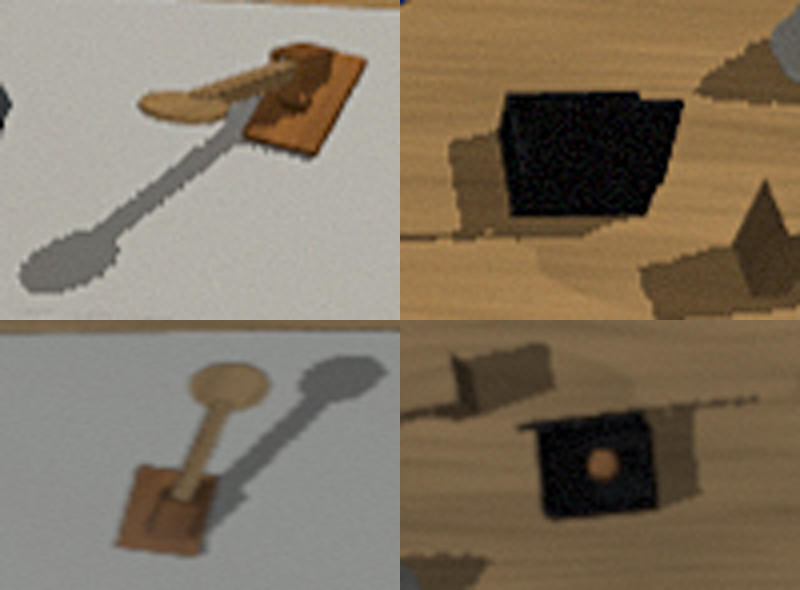

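Box: the hinge is near (0.567, 0.304, 0.05) and the lid edge near (0.555, 0.307, 0.135), so it is about 1.4 rad open, which fits the text. I'll go behind the lid with shut fingers.

```bash
python3 -m pendant '[{"delta_pos":[1,4,2],"angular":[0,0,-2],"grip":1},{"delta_pos":[1,4,2],"angular":[0,0,-2],"grip":1},{"delta_pos":[1,4,2],"angular":[0,0,-2],"grip":1},{"delta_pos":[1,4,2],"angular":[0,0,-2],"grip":1},{"delta_pos":[2,4,0],"angular":[0,0,-2],"grip":1},{"delta_pos":[2,4,0],"angular":[0,0,-2],"grip":1},{"delta_pos":[2,4,0],"angular":[0,0,-2],"grip":1},{"delta_pos":[2,4,0],"angular":[0,0,-2],"grip":1},{"delta_pos":[2,4,0],"angular":[0,0,-2],"grip":1},{"delta_pos":[2,4,0],"angular":[0,0,-2],"grip":1}]' 40
```

```text
clock: 1.1
ee_pos: [0.3269, -0.0652, 0.3106]
tool_rot: [-0.003, 1.0, -0.007, 0.001]
contact_force: [-0.0, -1.4, -0.0]
grip_width: 0.0002
```

```bash
python3 -m pendant '[{"delta_pos":[3,3.6,-0.3],"angular":[0,0,0],"grip":1},{"delta_pos":[3,3.6,-0.3],"angular":[0,0,0],"grip":1},{"delta_pos":[3,3.6,-0.3],"angular":[0,0,0],"grip":1},{"delta_pos":[3,3.6,-0.3],"angular":[0,0,0],"grip":1},{"delta_pos":[3,3.6,-0.3],"angular":[0,0,0],"grip":1},{"delta_pos":[3,3.6,-0.3],"angular":[0,0,0],"grip":1},{"delta_pos":[3,3.6,-0.3],"angular":[0,0,0],"grip":1},{"delta_pos":[3,3.6,-0.3],"angular":[0,0,0],"grip":1},{"delta_pos":[3,3.6,-0.3],"angular":[0,0,0],"grip":1},{"delta_pos":[2,2,-0.3],"angular":[0,0,0],"grip":1}]'; python3 - <<'E'
from h import *
grab('wrist','w1');print(robot.observe()['joints'].round(2))
im,P,ok=cloud('w1')
for v in range(0,400,50): print([tuple(P[v,u].round(3).tolist()) for u in range(40,640,110)])
E
```

```text
clock: 2.1
ee_pos: [0.6375, 0.1638, 0.2769]
tool_rot: [-0.059, 0.993, 0.097, -0.006]
contact_force: [0.9, 0.2, 0.5]
grip_width: 0.0001
[0.2  0.59 0.62 1.61 0.12 3.14]
[(0.754, 0.496, 0.112), (0.774, 0.38, 0.109), (0.792, 0.269, 0.11), (0.808, 0.168, 0.11), (0.823, 0.074, 0.109), (0.838, -0.013, 0.109)]
[(0.702, 0.624, 0.002), (0.733, 0.456, -0.0), (0.749, 0.263, 0.111), (0.768, 0.158, 0.111), (0.786, 0.061, 0.111), (0.802, -0.031, 0.109)]
[(0.63, 0.634, 0.001), (0.665, 0.455, 0.0), (0.698, 0.291, 0.001), (0.718, 0.162, 0.419), (0.745, 0.044, 0.109), (0.763, -0.049, 0.11)]
[(0.585, 0.541, 0.09), (0.604, 0.423, 0.045), (0.628, 0.282, -0.0), (0.662, 0.124, 0.0), (0.696, 0.002, 0.051), (0.721, -0.113, 0.053)]
[(0.458, 0.656, 0.001), (0.506, 0.454, 0.0), (0.567, 0.26, 0.042), (0.59, 0.106, 0.0), (0.637, -0.02, 0.05), (0.666, -0.142, 0.05)]
[(0.354, 0.669, 0.001), (0.411, 0.453, 0.001), (0.462, 0.26, -0.001), (0.534, 0.094, 0.05), (0.623, 0.029, 0.181), (0.604, -0.173, 0.049)]
[(0.234, 0.685, 0.0), (0.303, 0.452, 0.0), (0.645, 0.179, 0.333), (0.65, 0.14, 0.325), (0.497, -0.073, 0.05), (0.536, -0.205, 0.051)]
[(0.16, 0.646, 0.043), (0.641, 0.203, 0.359), (0.653, 0.172, 0.361), (0.658, 0.143, 0.357), (0.66, 0.112, 0.349), (0.459, -0.243, 0.05)]
```

View pics/w1.png

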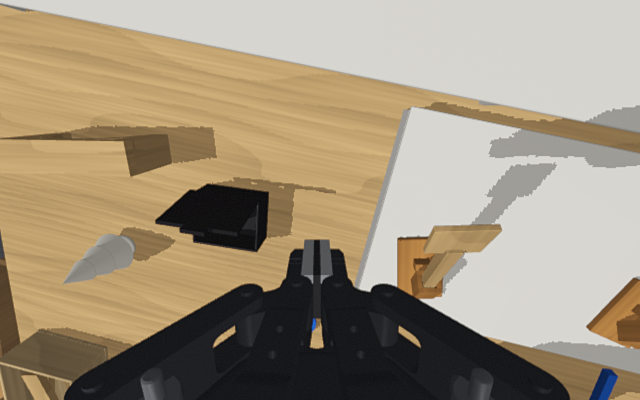

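The wrist view shows the open box at (230,215), the viaduct's end at (170,155) and the board signal at (440,260). Joint 6 hit its limit at 3.14, because tool yaw = j1 − j6 + π, and that tilted the tool. I'll use yaw 90° for the lid instead, and the rotation away from the limit also suits the later signal grasp.

```bash
cat >> h.py <<'E'
from scipy.spatial.transform import Rotation as R
def cur(): 
    o=robot.observe(); return R.from_quat(np.r_[o['tool_rot'][1:],o['tool_rot'][0]]),o
def turn(z,y):  # world rotvec (deg) to take the tool to z axis, y axis given
    z=np.array(z,float);z/=np.linalg.norm(z);y=np.array(y,float);y-=z*(y@z);y/=np.linalg.norm(y)
    Rt=R.from_matrix(np.c_[np.cross(y,z),y,z]); c,o=cur()
    return np.degrees((Rt*c.inv()).as_rotvec()).round(2),o['ee_pos'].round(4),o['joints'].round(2)
E
python3 -c "
from h import *
print(turn([0,0,-1],[1,0,0]))
im,P,ok=cloud('w1')
m=ok&(im.max(2)<45);m[:,:150]=0;m[:,275:]=0;m[:180]=0;m[255:]=0
Q=P[m]
for lo,hi in[(.045,.055),(.06,.08),(.08,.1),(.1,.12),(.12,.15)]:
  k=Q[(Q[:,2]>lo)&(Q[:,2]<hi)];print(lo,len(k),np.percentile(k,[2,50,98],0).round(3).tolist())
v=P[125:180,0:220][ok[125:180,0:220]];v=v[v[:,2]>.02];print('viad',np.percentile(v,[1,99],0).round(3).tolist())
"
```

```text
(array([-4.56, -5.85, 78.64]), array([0.639 , 0.1651, 0.2747]), array([0.2 , 0.59, 0.62, 1.61, 0.12, 3.14]))
0.045 359 [[0.483, 0.253, 0.045], [0.498, 0.273, 0.049], [0.572, 0.349, 0.055]]
0.06 602 [[0.56, 0.26, 0.06], [0.565, 0.306, 0.07], [0.571, 0.355, 0.079]]
0.08 703 [[0.556, 0.26, 0.08], [0.561, 0.306, 0.09], [0.566, 0.354, 0.1]]
0.1 812 [[0.552, 0.259, 0.1], [0.557, 0.305, 0.11], [0.563, 0.354, 0.12]]
0.12 875 [[0.547, 0.259, 0.12], [0.553, 0.304, 0.129], [0.559, 0.354, 0.139]]
viad [[0.548, 0.419, 0.023], [0.62, 0.601, 0.092]]
```

```bash
python3 -m pendant '[{"delta_pos":[0,1.4,0],"angular":[-0.5,-0.6,8.4],"grip":1},{"delta_pos":[0,1.4,0],"angular":[-0.5,-0.6,8.4],"grip":1},{"delta_pos":[-0.3,1.4,0],"angular":[-0.5,-0.6,8.4],"grip":1},{"delta_pos":[-0.3,1.4,0],"angular":[-0.5,-0.6,8.4],"grip":1},{"delta_pos":[-0.3,1.4,0],"angular":[-0.5,-0.6,8.4],"grip":1},{"delta_pos":[-0.3,1.4,0],"angular":[-0.5,-0.6,8.4],"grip":1},{"delta_pos":[-0.3,1.4,0],"angular":[-0.5,-0.6,8.4],"grip":1},{"delta_pos":[-0.3,1.4,0],"angular":[-0.5,-0.6,8.4],"grip":1},{"delta_pos":[-0.3,1.4,0],"angular":[-0.5,-0.6,8.4],"grip":1},{"delta_pos":[-0.3,1.4,0],"angular":[0,0,3],"grip":1}]'; python3 -c "
from h import *
print(turn([0,0,-1],[1,0,0]))"
```

```text
clock: 3.15
ee_pos: [0.6143, 0.3087, 0.2669]
tool_rot: [0.001, 0.696, 0.718, -0.008]
contact_force: [0.5, -0.3, 0.1]
grip_width: 0.0
(array([ 0.73, -0.52, -1.7 ]), array([0.6143, 0.3087, 0.2669]), array([ 0.47,  0.69,  0.78,  1.68, -0.01,  2.01]))
```

```bash
python3 -m pendant '[{"delta_pos":[0.5,-0.4,-3.9],"angular":[0.4,0,0],"grip":1},{"delta_pos":[0.5,0,-3.9],"angular":[0,0,0],"grip":1},{"delta_pos":[0,0,-3.9],"angular":[0,0,0],"grip":1},{"delta_pos":[0,0,-3.2],"angular":[0,0,0],"grip":1},{"delta_pos":[0,0,0],"angular":[0,0,0],"grip":1}]' && python3 -m pendant '[{"delta_pos":[-1.6,0,0],"angular":[0,0,0],"grip":1},{"delta_pos":[-1.6,0,0],"angular":[0,0,0],"grip":1},{"delta_pos":[-1.6,0,0],"angular":[0,0,0],"grip":1},{"delta_pos":[-1.6,0,0],"angular":[0,0,0],"grip":1},{"delta_pos":[-1.6,0,0],"angular":[0,0,0],"grip":1},{"delta_pos":[-1.6,0,0],"angular":[0,0,0],"grip":1},{"delta_pos":[0,0,0],"angular":[0,0,0],"grip":1}]'
```

```text
clock: 3.65
ee_pos: [0.623, 0.3069, 0.1126]
tool_rot: [-0.001, 0.694, 0.72, -0.004]
contact_force: [-0.4, -0.4, -0.9]
grip_width: -0.0
clock: 4.35
ee_pos: [0.5266, 0.3077, 0.1227]
tool_rot: [-0.0, 0.695, 0.719, -0.001]
contact_force: [0.4, 0.5, -0.1]
grip_width: 0.0
```

```bash
python3 -m pendant '[{"delta_pos":[-1.2,0,-1],"angular":[0,0,0],"grip":1},{"delta_pos":[-1.2,0,-1],"angular":[0,0,0],"grip":1},{"delta_pos":[-0.4,0,-1.2],"angular":[0,0,0],"grip":1},{"delta_pos":[0,0,-1.2],"angular":[0,0,0],"grip":1},{"delta_pos":[0,0,-1],"angular":[0,0,0],"grip":1},{"delta_pos":[0,0,0],"angular":[0,0,0],"grip":1}]'; python3 - <<'E'
from h import *
grab('scene','s2'); im,P,ok=cloud('s2')
m=ok&(im.max(2)<40);m[:,:385]=0;m[:,450:]=0;m[:205]=0;m[260:]=0
for y in (.26,.27,.34):
  k=P[m&(abs(P[:,:,1]-y)<.006)&(P[:,:,2]>.045)]
  print(y,[tuple(q.round(3)) for q in k[::max(1,len(k)//8)][:,[0,2]]])
E
```

```text
clock: 4.95
ee_pos: [0.5046, 0.3098, 0.0739]
tool_rot: [0.002, 0.695, 0.719, 0.003]
contact_force: [-0.4, 0.6, 0.5]
grip_width: -0.0001
0.26 [(np.float64(0.495), np.float64(0.076)), (np.float64(0.506), np.float64(0.071)), (np.float64(0.516), np.float64(0.07)), (np.float64(0.523), np.float64(0.071)), (np.float64(0.531), np.float64(0.067)), (np.float64(0.539), np.float64(0.063)), (np.float64(0.55), np.float64(0.065)), (np.float64(0.561), np.float64(0.06)), (np.float64(0.57), np.float64(0.053))]
0.27 [(np.float64(0.494), np.float64(0.076)), (np.float64(0.505), np.float64(0.076)), (np.float64(0.516), np.float64(0.071)), (np.float64(0.524), np.float64(0.069)), (np.float64(0.536), np.float64(0.065)), (np.float64(0.543), np.float64(0.061)), (np.float64(0.557), np.float64(0.06)), (np.float64(0.567), np.float64(0.061)), (np.float64(0.572), np.float64(0.046))]
0.34 [(np.float64(0.506), np.float64(0.075)), (np.float64(0.509), np.float64(0.069)), (np.float64(0.518), np.float64(0.067)), (np.float64(0.527), np.float64(0.064)), (np.float64(0.534), np.float64(0.065)), (np.float64(0.543), np.float64(0.063)), (np.float64(0.553), np.float64(0.062)), (np.float64(0.556), np.float64(0.057)), (np.float64(0.564), np.float64(0.054))]
```

Working: the lid is about 0.25 rad from shut. I'll press it down.

```bash
python3 -m pendant '[{"delta_pos":[0,0,-0.8],"angular":[0,0,0],"grip":1},{"delta_pos":[0,0,-0.6],"angular":[0,0,0],"grip":1},{"delta_pos":[0,0,-0.4],"angular":[0,0,0],"grip":1},{"delta_pos":[0,0,-0.2],"angular":[0,0,0],"grip":1},{"delta_pos":[0,0,-0.1],"angular":[0,0,0],"grip":1}]'
```

```text
clock: 5.5
ee_pos: [0.5064, 0.3106, 0.0559]
tool_rot: [0.002, 0.695, 0.719, 0.005]
contact_force: [-11.3, -6.2, 27.2]
grip_width: 0.0002
```

```bash
python3 -m pendant '[{"delta_pos":[0,0,3],"angular":[0,0,0],"grip":1},{"delta_pos":[0,0,4.5],"angular":[0,0,0],"grip":1},{"delta_pos":[0,0,4.5],"angular":[0,0,8.4],"grip":1},{"delta_pos":[0,0,4.5],"angular":[0,0,8.4],"grip":1},{"delta_pos":[0,-1,4.5],"angular":[0,0,8.4],"grip":1},{"delta_pos":[0,-3,3],"angular":[0,0,8.4],"grip":1},{"delta_pos":[0,-4.5,0],"angular":[0,0,8.4],"grip":1},{"delta_pos":[0,-4.5,0],"angular":[0,0,8.4],"grip":1},{"delta_pos":[0,-4.5,0],"angular":[0,0,8.4],"grip":1},{"delta_pos":[0,-4.5,0],"angular":[0,0,8.4],"grip":-1}]'; python3 - <<'E'
from h import *
print(turn([.68,-.19,-.707],[.276,.961,0]))
grab('scene','s3'); im,P,ok=cloud('s3')
m=ok&(im.max(2)<40);m[:,:385]=0;m[:,450:]=0;m[:205]=0;m[260:]=0
k=P[m&(P[:,:,2]>.045)];print(len(k),np.percentile(k,[2,98],0).round(3).tolist())
c=np.linalg.lstsq(np.c_[k[:,:2]-k[:,:2].mean(0),np.ones(len(k))],k[:,2],rcond=None)[0];print('slope',c)
E
```

```text
clock: 6.5
ee_pos: [0.5034, 0.0946, 0.304]
tool_rot: [0.003, 0.181, 0.983, 0.005]
contact_force: [0.4, -0.4, 1.0]
grip_width: 0.0133
(array([-14.46, -42.33,   4.49]), array([0.5034, 0.0946, 0.304 ]), array([0.18, 0.23, 0.17, 1.5 , 0.01, 0.55]))
884 [[0.486, 0.256, 0.048], [0.569, 0.353, 0.061]]
slope [-0.03007374  0.00653836  0.05664448]
```

```bash
python3 -m pendant '[{"delta_pos":[-0.4,-4.5,0],"angular":[-2.4,-7.1,0.7],"grip":-1},{"delta_pos":[-0.4,-4.5,0],"angular":[-2.4,-7.1,0.7],"grip":-1},{"delta_pos":[-0.4,-4.5,0],"angular":[-2.4,-7.1,0.7],"grip":-1},{"delta_pos":[-0.4,-4.5,0],"angular":[-2.4,-7.1,0.7],"grip":-1},{"delta_pos":[-0.4,-4.5,0],"angular":[-2.4,-7.1,0.7],"grip":-1},{"delta_pos":[0,-4.5,-1],"angular":[-2.4,-7.1,0.7],"grip":-1},{"delta_pos":[0,-4.5,-3],"angular":[0,0,0],"grip":-1},{"delta_pos":[0,-2,-2],"angular":[0,0,0],"grip":-1},{"delta_pos":[0,0,0],"angular":[0,0,0],"grip":-1}]'; python3 - <<'E'
from h import *
print(turn([.68,-.19,-.707],[.276,.961,0]))
grab('wrist','w4'); grab('top','t4')
E
```

```text
clock: 7.45
ee_pos: [0.4839, -0.2355, 0.2443]
tool_rot: [0.371, 0.128, 0.918, -0.057]
contact_force: [-0.5, 0.6, 0.7]
grip_width: 0.0851
(array([ 0.46, -0.99,  0.26]), array([ 0.4839, -0.2355,  0.2443]), array([-0.56, -0.31, -0.82,  0.31,  0.19, -0.21]))
```

View pics/w4.png

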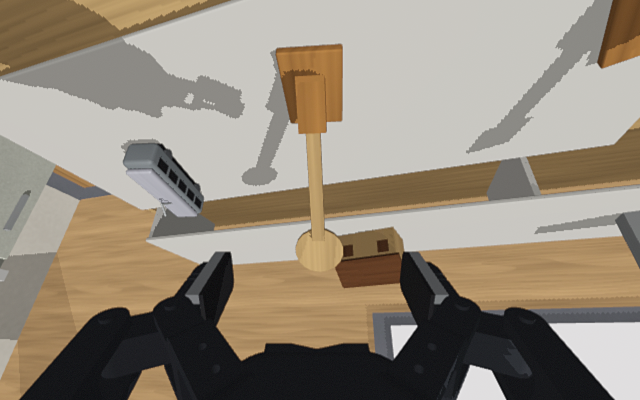

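The wrist view looks along the shaft normal. The sleeve mouth is at about (313,132), the shaft runs down to (318,230), the disc centre is at (320,250), and the fingers straddle it.

```bash
python3 - <<'E'
from h import *
im,P,ok=cloud('w4'); _,_,K,T=load('w4')
# shaft centre line by rows from brightness/depth in wrist image
L=[];C=[]
for v in range(142,226,6):
    z=P[v,290:345,2]; u=np.where(ok[v,290:345]&(z>.085)&(z<.2))[0]+290
    if len(u): L.append((v,u.min(),u.max())); uc=int(round(u.mean())); C.append(np.median(P[v,uc-2:uc+3],0))
print(L); C=np.array(C); c=C.mean(0); d=np.linalg.svd(C-c)[2][0]; d*=np.sign(d[2])
print('shaft face c',c.round(4),'dir',d.round(3),'tilt',np.degrees(np.arccos(d[2])).round(1),'res',np.linalg.norm((C-c)-np.outer((C-c)@d,d),axis=1).max().round(4))
n=cur()[0].as_matrix()[:,2]
m=np.zeros((400,640),bool);m[235:268,300:340]=1; z=P[:,:,2];hd=P[m&ok&(z>.15)&(z<.24)];print('disc',len(hd),hd.mean(0).round(4))
sl=P[85:125,300:324].reshape(-1,3);print('sleeve face',np.median(sl,0).round(4),P[128,313].round(4),P[134,314].round(4))
# second view: ray from the top camera through disc centre & shaft
im2,P2,ok2=cloud('t4');_,_,K2,T2=load('t4')
def ray(K,T,u,v): r=T[:3,:3]@[(u-K[0,2])/K[0,0],(v-K[1,2])/K[1,1],1]; return T[:3,3],r/np.linalg.norm(r)
a,r=ray(K,T,320,250);b,s=ray(K2,T2,416,130)
t=np.linalg.lstsq(np.c_[r,-s],b-a,rcond=None)[0];print('2-ray disc',(a+t[0]*r).round(4),(b+t[1]*s).round(4))
mo=hd.mean(0)
ax=c+7e-3*n; 
h=(mo+3e-3*n-ax)@d; foot=ax+(h-.175)*d; G=ax+(h-.175+.100)*d
zt=np.r_[d[:2]/np.linalg.norm(d[:2])*d[2],-np.linalg.norm(d[:2])]; y=np.cross(d,zt); y*=np.sign(y[1])
print('foot',foot.round(4),'G',G.round(4),'TCP goal',(G+.019*zt).round(4),'zt',zt.round(3))
tr,p,j=turn(zt,y);print('turn',tr,'shift cm to standoff60',((G-.041*zt-p)*100).round(2),'to grasp',((G+.019*zt-p)*100).round(2))
E
```

```text
[(142, np.int64(306), np.int64(320)), (148, np.int64(307), np.int64(321)), (154, np.int64(307), np.int64(321)), (160, np.int64(307), np.int64(321)), (166, np.int64(308), np.int64(321)), (172, np.int64(308), np.int64(322)), (178, np.int64(308), np.int64(322)), (184, np.int64(309), np.int64(322)), (190, np.int64(309), np.int64(322)), (196, np.int64(309), np.int64(323)), (202, np.int64(310), np.int64(323)), (208, np.int64(310), np.int64(323)), (214, np.int64(311), np.int64(323)), (220, np.int64(304), np.int64(344))]
shaft face c [ 0.5751 -0.2636  0.1401] dir [ 0.762 -0.13   0.634] tilt 50.6 res 0.0088
disc 1289 [ 0.6383 -0.2767  0.1921]
sleeve face [ 0.5164 -0.251   0.0947] [ 0.5304 -0.2536  0.1098] [ 0.5401 -0.2555  0.1085]
2-ray disc [ 0.6364 -0.2759  0.1915] [ 0.6355 -0.2796  0.192 ]
foot [ 0.5093 -0.253   0.0764] G [ 0.5855 -0.2659  0.1399] TCP goal [ 0.5974 -0.268   0.1252] zt [ 0.625 -0.107 -0.773]
turn [1.59 4.64 6.27] shift cm to standoff60 [ 7.46 -2.75 -7.55] to grasp [ 11.21  -3.39 -12.18]
```

```bash
python3 - <<'E'
from h import *
im,P,ok=cloud('w4')
C=[]
for v in range(140,214,3):
    z=P[v,290:345,2]; u=np.where(ok[v,290:345]&(z>.085)&(z<.2))[0]+290
    uc=int(round(u.mean())); C.append(np.median(P[v,uc-2:uc+3],0))
C=np.array(C); c=C.mean(0); d=np.linalg.svd(C-c)[2][0]; d*=np.sign(d[2])
print('c',c.round(4),'dir',d.round(3),'tilt',np.degrees(np.arccos(d[2])).round(1),'res',np.linalg.norm((C-c)-np.outer((C-c)@d,d),axis=1).max().round(4))
zt=np.r_[d[:2]/np.linalg.norm(d[:2])*d[2],-np.linalg.norm(d[:2])]; y=np.cross(d,zt); y*=np.sign(y[1])
mo=np.array([.6375,-.277,.192]); ax=c+7e-3*zt
h=(mo+3e-3*zt-ax)@d; foot=ax+(h-.175)*d; G=ax+(h-.075)*d
print('foot',foot.round(4),'mouth',(foot+.045*d).round(4),'G',G.round(4),'zt',zt.round(3),'y',y.round(3))
tr,p,j=turn(zt,y);print('turn',tr,'to standoff60',((G-.041*zt-p)*100).round(2),'to grasp',((G+.019*zt-p)*100).round(2))
E
```

```text
c [ 0.5701 -0.263   0.137 ] dir [ 0.725 -0.155  0.671] tilt 47.8 res 0.0014
foot [ 0.5116 -0.2505  0.0734] mouth [ 0.5442 -0.2575  0.1036] G [ 0.5841 -0.266   0.1405] zt [ 0.657 -0.14  -0.741] y [ 0.209  0.978 -0.   ]
turn [1.01 1.89 3.9 ] to standoff60 [ 7.19 -2.62 -7.61] to grasp [ 11.13  -3.46 -12.06]
```

```bash
python3 -m pendant '[{"delta_pos":[2.4,-0.9,-2.5],"angular":[0.5,1,2],"grip":-1},{"delta_pos":[2.4,-0.9,-2.5],"angular":[0.5,0.9,1.9],"grip":-1},{"delta_pos":[2.4,-0.8,-2.5],"angular":[0,0,0],"grip":-1},{"delta_pos":[0,0,0],"angular":[0,0,0],"grip":-1}]'; python3 - <<'E'
from h import *
G=np.array([.5841,-.266,.1405]);zt=np.array([.657,-.14,-.741])
tr,p,j=turn(zt,[.209,.978,0]);print('turn',tr,'to grasp',((G+.019*zt-p)*100).round(2),j)
E
```

```text
clock: 7.95
ee_pos: [0.5645, -0.2583, 0.1774]
tool_rot: [0.362, 0.094, 0.927, -0.038]
contact_force: [-1.6, 0.6, -0.2]
grip_width: 0.0857
turn [ 0.28  0.46 -0.4 ] to grasp [ 3.21 -1.04 -5.1 ] [-0.54 -0.03 -0.76  0.12  0.23 -0.26]
```

```bash
python3 -m pendant '[{"delta_pos":[0.8,-0.5,-1.5],"angular":[0,0,0],"grip":-1},{"delta_pos":[1.2,-0.3,-1.7],"angular":[0,0,0],"grip":-1},{"delta_pos":[1.2,-0.2,-1.7],"angular":[0,0,0],"grip":-1},{"delta_pos":[0,0,0],"angular":[0,0,0],"grip":-1}]'; python3 - <<'E'
from h import *
G=np.array([.5841,-.266,.1405]);zt=np.array([.657,-.14,-.741])
tr,p,j=turn(zt,[.209,.978,0]);print('turn',tr,'to grasp',((G+.019*zt-p)*100).round(2),j)
grab('wrist','w5')
E
```

```text
clock: 8.35
ee_pos: [0.6019, -0.2646, 0.1329]
tool_rot: [0.365, 0.091, 0.926, -0.038]
contact_force: [0.4, 0.8, -1.0]
grip_width: 0.0852
turn [ 0.41  0.75 -0.76] to grasp [-0.53 -0.41 -0.65] [-0.52  0.11 -0.76 -0.03  0.21 -0.24]
```

View pics/w5.png

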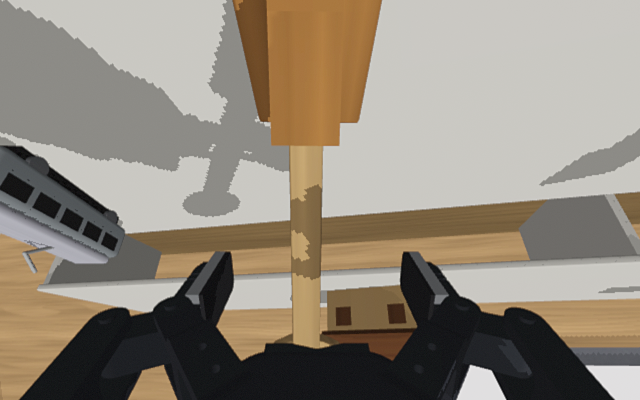

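The wrist view shows the shaft at u≈306, slightly left of the jaw centre (316), which agrees with the 4 mm computed. I'll correct that and close.

```bash
python3 -m pendant '[{"delta_pos":[-0.5,-0.4,-0.6],"angular":[0.4,0.7,-0.7],"grip":-1},{"delta_pos":[0,0,0],"angular":[0,0,0],"grip":1},{"delta_pos":[0,0,0],"angular":[0,0,0],"grip":1},{"delta_pos":[0,0,0],"angular":[0,0,0],"grip":1},{"delta_pos":[0,0,0],"angular":[0,0,0],"grip":1},{"delta_pos":[0,0,0],"angular":[0,0,0],"grip":1},{"delta_pos":[0,0,0],"angular":[0,0,0],"grip":1}]' 40
```

```text
clock: 9.1
ee_pos: [0.5969, -0.2688, 0.1339]
tool_rot: [0.361, 0.097, 0.927, -0.039]
contact_force: [-0.9, 0.2, -0.2]
grip_width: 0.013
```

```bash
python3 -m pendant '[{"delta_pos":[0.7,-0.15,0.69],"angular":[0,0,0],"grip":1},{"delta_pos":[0.7,-0.15,0.69],"angular":[0,0,0],"grip":1},{"delta_pos":[0.7,-0.15,0.69],"angular":[0,0,0],"grip":1},{"delta_pos":[0.7,-0.15,0.69],"angular":[0,0,0],"grip":1}]'
```

```text
clock: 9.5
ee_pos: [0.6264, -0.275, 0.1627]
tool_rot: [0.36, 0.097, 0.927, -0.038]
contact_force: [-0.1, -0.1, 0.3]
grip_width: 0.0129
```

```bash
python3 -m pendant '[{"delta_pos":[0.8,-0.17,0.8],"angular":[0,0,0],"grip":1},{"delta_pos":[0.8,-0.17,0.8],"angular":[0,0,0],"grip":1},{"delta_pos":[0.7,-0.15,1],"angular":[0,0,0],"grip":1},{"delta_pos":[0,0,3],"angular":[0,0,0],"grip":1},{"delta_pos":[0,0,3],"angular":[0,0,0],"grip":1},{"delta_pos":[0,0,3],"angular":[0,0,0],"grip":1},{"delta_pos":[0,0,0],"angular":[0,0,0],"grip":1}]'; python3 - <<'E'
from h import *
grab('wrist','w6');print(turn([.978,-.209,0],[.209,.978,0]))
E
```

```text
clock: 10.2
ee_pos: [0.655, -0.2803, 0.2887]
tool_rot: [0.362, 0.097, 0.926, -0.039]
contact_force: [0.1, -1.1, 0.2]
grip_width: 0.013
(array([ -9.82, -46.45,  -0.1 ]), array([ 0.6543, -0.28  ,  0.286 ]), array([-0.49,  0.06, -0.38,  0.41,  0.19, -0.21]))
```

View pics/w6.png

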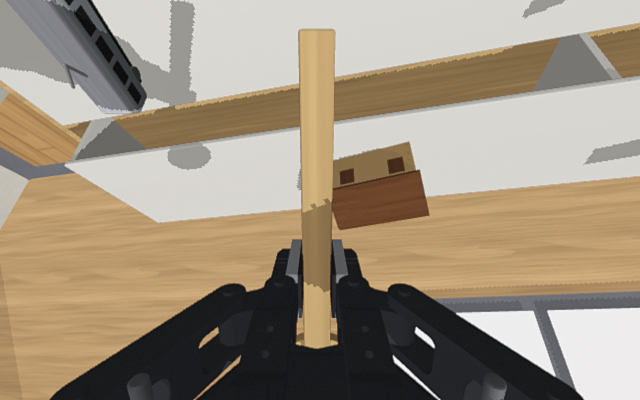

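The signal is out of the stand and sits straight in the pads, with its foot free at (317,30). Now I'll turn it upright.

```bash
python3 -m pendant '[{"delta_pos":[-1,0,1],"angular":[-1.6,-7.7,0],"grip":1},{"delta_pos":[-1,0,1],"angular":[-1.6,-7.7,0],"grip":1},{"delta_pos":[-1,0,1],"angular":[-1.6,-7.7,0],"grip":1},{"delta_pos":[-1,0,1],"angular":[-1.6,-7.7,0],"grip":1},{"delta_pos":[-1,0,0],"angular":[-1.6,-7.7,0],"grip":1},{"delta_pos":[-1,0,0],"angular":[-1.6,-7.7,0],"grip":1},{"delta_pos":[0,0,0],"angular":[0,0,0],"grip":1},{"delta_pos":[0,0,0],"angular":[0,0,0],"grip":1}]'; python3 - <<'E'
from h import *
print(turn([.978,-.209,0],[.209,.978,0]))
grab('scene','s7')
im,P,ok=cloud('s7')
p=cur()[1]['ee_pos']; hsv=cv2.cvtColor(im,cv2.COLOR_RGB2HSV)
m=ok&(hsv[:,:,1]>60)&(np.linalg.norm(P[:,:,:2]-p[:2],axis=2)<.09)&(P[:,:,2]>.15)
k=P[m];print(len(k),k.min(0).round(3),k.max(0).round(3))
for z in np.arange(.2,.46,.02):
    q=k[abs(k[:,2]-z)<.01]
    if len(q):print(z.round(2),len(q),np.median(q,0).round(3))
k=P[205:260,385:450].reshape(-1,3);k=k[(k[:,2]>.045)];print('lid',np.percentile(k,[5,50,95],0).round(3).tolist())
a=cv2.imread('pics/s7.png');cv2.imwrite('pics/s7c.png',cv2.resize(a[60:280,90:470],(760,440)))
E
```

```text
clock: 11.05
ee_pos: [0.6219, -0.284, 0.3041]
tool_rot: [0.594, 0.087, 0.797, -0.059]
contact_force: [-0.5, -0.6, 0.4]
grip_width: 0.0128
(array([ -3.99, -16.19,  -0.04]), array([ 0.6219, -0.284 ,  0.3041]), array([-0.6 , -0.02, -1.01, -0.68,  0.37, -0.11]))
858 [ 0.534 -0.317  0.208] [ 0.645 -0.215  0.402]
0.2 1 [ 0.587 -0.269  0.208]
0.22 25 [ 0.59  -0.269  0.221]
0.24 31 [ 0.597 -0.27   0.24 ]
0.26 34 [ 0.603 -0.272  0.261]
0.28 27 [ 0.608 -0.273  0.277]
0.3 46 [ 0.616 -0.272  0.307]
0.32 277 [ 0.582 -0.266  0.32 ]
0.34 196 [ 0.566 -0.276  0.338]
0.36 66 [ 0.632 -0.281  0.36 ]
0.38 88 [ 0.638 -0.278  0.381]
0.4 67 [ 0.641 -0.284  0.397]
lid [[0.489, 0.258, 0.05], [0.531, 0.304, 0.057], [0.567, 0.351, 0.06]]
```

View pics/s7c.png

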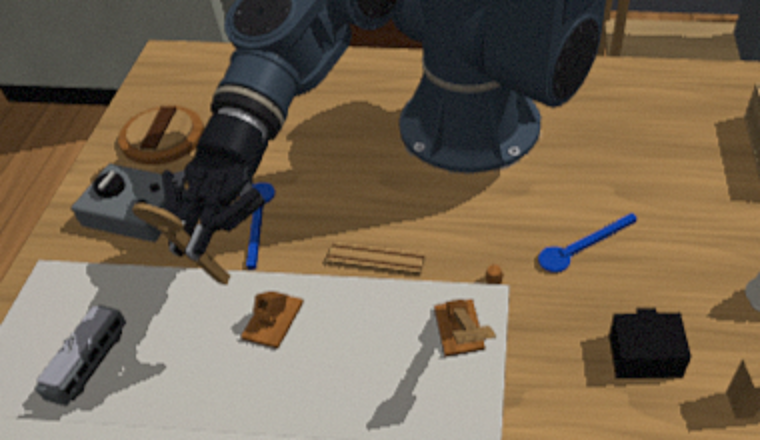

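The crop shows the box shut at (650,345), the stand empty at (272,318), and the signal in the gripper still leaning about 17°. I'll finish the turn, moving outward because joint 3 was nearing its limit.

```bash
python3 -m pendant '[{"delta_pos":[0.8,0,1],"angular":[-0.8,-3.3,0],"grip":1},{"delta_pos":[0.8,0,1],"angular":[-0.8,-3.3,0],"grip":1},{"delta_pos":[0.8,0,1],"angular":[-0.8,-3.3,0],"grip":1},{"delta_pos":[0.8,0,1],"angular":[-0.8,-3.3,0],"grip":1},{"delta_pos":[0,0,0.5],"angular":[-0.8,-3.3,0],"grip":1},{"delta_pos":[0,0,0],"angular":[0,0,0],"grip":1},{"delta_pos":[0,0,0],"angular":[0,0,0],"grip":1}]'; python3 - <<'E'
from h import *
print(turn([.978,-.209,0],[.209,.978,0]))
grab('scene','s8')
im,P,ok=cloud('s8')
p=cur()[1]['ee_pos']; hsv=cv2.cvtColor(im,cv2.COLOR_RGB2HSV)
m=ok&(hsv[:,:,1]>60)&(np.linalg.norm(P[:,:,:2]-p[:2],axis=2)<.09)&(P[:,:,2]>.15)
k=P[m]
for z in np.arange(.2,.5,.02):
    q=k[abs(k[:,2]-z)<.01]
    if len(q):print(z.round(2),len(q),np.median(q,0).round(3))
E
```

```text
clock: 11.8
ee_pos: [0.6615, -0.2855, 0.3565]
tool_rot: [0.708, 0.072, 0.699, -0.074]
contact_force: [-0.4, -0.2, -1.4]
grip_width: 0.0128
(array([ 0.24,  0.68, -0.14]), array([ 0.6615, -0.2855,  0.3565]), array([-0.56,  0.24, -1.08, -1.34,  0.35,  0.  ]))
0.26 34 [ 0.657 -0.277  0.262]
0.28 49 [ 0.658 -0.278  0.28 ]
0.3 48 [ 0.657 -0.277  0.3  ]
0.32 58 [ 0.657 -0.277  0.321]
0.34 83 [ 0.623 -0.257  0.346]
0.36 281 [ 0.623 -0.262  0.36 ]
0.38 81 [ 0.654 -0.277  0.377]
0.4 63 [ 0.657 -0.278  0.401]
0.42 151 [ 0.655 -0.28   0.421]
0.44 159 [ 0.654 -0.278  0.44 ]
0.46 31 [ 0.652 -0.281  0.452]
```

```bash
python3 -m pendant '[{"delta_pos":[0,0,0],"angular":[0,0,0],"grip":1},{"delta_pos":[0,0,0],"angular":[0,0,0],"grip":1},{"delta_pos":[0,0,0],"angular":[0,0,0],"grip":1}]'; python3 - <<'E'
from h import *
print(abs(robot.observe()['joint_vel']).max())
a=cv2.imread('pics/s8.png');cv2.imwrite('pics/s8c.png',cv2.resize(a[60:280,90:470],(760,440)))
E
```

```text
clock: 12.15
ee_pos: [0.6617, -0.2857, 0.359]
tool_rot: [0.708, 0.072, 0.699, -0.075]
contact_force: [-0.1, -0.9, 0.2]
grip_width: 0.0132
0.02133590240675841
```

View pics/s8c.png

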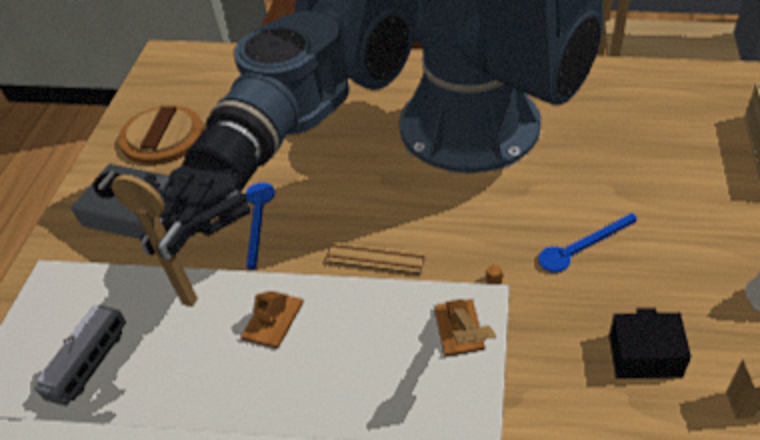

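The crop shows the disc on top at (138,190), the shaft foot hanging free at (190,300), the box shut at (650,345) and the bystanders in place. Handing in.

```bash
python3 -m pendant '[{"delta_pos":[0,0,0],"angular":[0,0,0],"grip":1},{"delta_pos":[0,0,0],"angular":[0,0,0],"grip":1}]'; python3 -c "
from h import *
o=robot.observe();print(abs(o['joint_vel']).max(),o['ee_pos'],o['grip_width'])
print(robot.job_done())"
```

```text
clock: 12.35
ee_pos: [0.6616, -0.2858, 0.3597]
tool_rot: [0.708, 0.072, 0.699, -0.075]
contact_force: [0.6, 0.4, 0.1]
grip_width: 0.0132
0.0071658197270934925 [ 0.6615654  -0.28577328  0.3597457 ] 0.013161019430482935
the job is handed in; nothing more can be done
None
```

I shut the lid of the black box, then drew the round-headed signal out of its stand, turned it upright and handed in at 12.35 s, still holding it. No verdict was reported.

**Lid:** I pushed it over from behind with shut fingers and pressed it down with about 27 N. The depth image puts its top at about 57 mm with a slope of about 0.03 rad, inside the 0.08 limit. The drum cannot be seen under the shut lid. It was last seen in the box in the first top view, and the box was not otherwise touched.

**Signal:**
- **Grip:** the fingers closed to 13 mm on the 14 mm shaft, at 40 N.
- **Angle:** the tool was within 1° of the planned upright angle. The shaft's depth points also run vertical to within about 2°, with the disc on top.
- **Foot height:** about 0.25 m, some 0.20 m above the low tier. The signal hangs clear of everything.
- **Stillness:** the arm was nearly still, with the largest joint speed 0.007 rad/s.

**What went off plan:**
- Joint 6 reached the end of its range on the way to the box and tilted the tool slightly. I changed the tool yaw to fix it.
- The first upright turn stopped about 17° short near joint 3's limit. I finished it by moving outward.
- The shaft's lean measured 48°, against the 45° in the text.

The bystanders in the last picture look undisturbed.

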